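Try a block in the toggle-clamp jig

ROBOT

A 7-joint arm with a two-finger parallel gripper is mounted at the origin on a cart in front of the work surface, level with it; the furniture and walls round the work are solid. World frame = base frame: x ahead of the robot, y to its left, z up, the work surface at z = 0. Lengths are in m, angles in rad, forces in N, time in s.
With the tool pointing down it reaches from about 0.425 to 0.875 m from the base axis. Payload 4.7 kg.
Tool frame: the origin (TCP) lies at the very end of the fingers, on their centre line; the grasp point (between the pads) lies 19 mm behind it; z points along the fingers, y is the line along which they close (so a half turn about z gives the same grasp; the last joint's range is limited). The gripper opens to 87 mm and grips with 3 to 60 N. Pads are 19 mm wide; open, the fingers measure 117 mm over their backs; the gripper's body (75 mm by 190 mm) begins 51 mm behind the grasp point.
Start: joints at [-1.14, 0.321, -0.07, 1.45, 0.023, 1.371, -0.057], TCP at [0.263, 0.594, 0.223] pointing down, gripper open.
Joint ranges: [-2.86, 2.86], [-0.3, 2.09], [-1.38, 1.24], [0.06, 2.45], [-1.56, 4.7], [0.09, 2.05], [-2.69, 2.69]. Speed limits (rad/s): [2.57, 2.57, 3.14, 3.14, 3.14, 3.14, 3.14].

INTERFACE

Orientations are given as a rotation vector (axis times angle).
In Python, from bench import ctrl, get_image, job gives the robot as it stands.
- The arm moves only by the shell command python3 -m crank 'ROWS' [FORCE]. ROWS is JSON, a list that holds one entry, the list of rows, each a list of 5 numbers: the shift along the tool's x, y, z in mm, then the turn about the tool's z in rad, then the closure, from -1 (fully open) to 1 (shut), so that 0 is half open. A call has 1 to 10 rows; each row shifts and turns the commanded pose from where the row before left it, along the tool's axes as they then stand; what a row does not reach is not made up. A row lasts 1/12 s, in which the tool goes at most 41.7 mm and 7.16 degrees, less where a joint would pass 70% of its speed; a pose out of reach is approached as far as the arm can. A call with a gripper value outside its range is refused whole. The fingers move at their own pace and stop on an object; FORCE is the grip in N (left out, the last holds). Time passes only in rows, so rows that do not move let the fingers close. It gives the time, the measured TCP pose, the force, the opening and the grip force at its end, in the units of the state.
- ctrl.get_state(): the state, without advancing time (a new reading comes with each control period).
- get_image(name): name is "side" or "top"; returns a dict with "pixels" (480x640x3 uint8, red, green, blue), "fx", "fy", "cx", "cy" (pixels), "k1" (the pictures are not rectified: a ray, as slopes to the right and down, at radius r is drawn at 1 + k1 r^2 times it, then the intrinsics apply), "T" (4x4, takes a point from camera to world coordinates). Camera axes: x right, y down, z forward; pixel columns grow to the right and rows downward; lengths in m; the calibration is good to about 2 mm. A picture is of the moment at which its call begins. There is no depth.
- job.close_job(): hands the job in; it is judged then, once.
The state is a dict: "time": time; "joint_positions": joint angles; "qd": joint speeds; "joint_torque": joint torques, N m; "position": TCP position; "tool_rot": TCP orientation; "ft_force": force on the tool from outside, world axes, zero at the start; "torque": the same for the moment, N m; "grip_width": opening from 0.0 (shut) to 1.0 (fully open); "grip_force": force on a finger pad.
Only numpy, scipy, OpenCV 4.12 (cv2) and the standard library are available. Lean on these libraries where they do the work, as an engineer would, in place of code of your own. Each camera call takes 0.05 s, during which the arm holds its last target. There are 200 camera calls.

TASK

Try the small pine block in the clamping jig: lay it flat on the jig's baseboard with its long side along the back fence, snug in the corner against both fences. Swing the toggle clamp over centre until it locks down on the block, then swing it back fully open and leave the block sitting snug in the corner. Do not disturb the other things on the bench.

Things in the scene. Friction and masses are not known exactly. Their poses are not given: they have to be found in the camera images.
- jig: jig screwed to the bench: plywood baseboard 190 x 320 x 18 mm with two low wooden fences in an L and a steel toggle clamp. Origin on the bench under the board (board x -100..90, y -160..160 mm); z up. Fence tops at z = 42 mm. The clamp stands beyond the end fence, y 60..122 mm, and swings in the plane x = 15 mm: it is 30 mm wide above its flange
- corner (a point): inner corner of the fences, on the board's top (jig x 45, y 30, z 18 mm), axes as the jig's. The back fence runs from here 172 mm along -y, the end fence 100 mm along -x (18 mm thick), both 24 mm high. The seated block's middle lies at x = -30, y = -45 mm from here
- handle_pivot (a point): pivot of the clamp's handle (jig x 15, y 103, z 83 mm), axes as the jig's. The arm pivots 28 mm to -y and 2 mm above it; the arm reaches 97 mm, over the end fence to -y when down, straight up when open (top then at jig z = 183 mm)
- clamp_handle (a joint): handle angle (rad): 0 = locked stop, upright; 1.0 = open stop, leaning 57 degrees back to the jig's +y. Length 118 mm from the pivot; round black grip 17 to 23 mm thick over the last 80 mm. Light friction (about 1.5 N at its end): it stays where it is left. Starts part-way; a half-open clamp's arm hangs over the nest
- handle_end (a point): middle of the free end of the clamp handle; its z points along the handle, outwards
- clamp_arm (a joint): arm angle (rad): 0 = level, down over the nest; 1.54 = upright, open. Driven by the handle through a linkage: lowest at handle 0.08, the dead centre; from there to 0 the handle goes over centre and stays locked. With a block in the nest the last 0.2 rad takes about 4 N at the handle's end, and so does the start of opening
- clamp_spindle: sprung rubber foot under the end of the clamp's arm, 18 mm across, 80 mm from the arm's pivot; origin in the middle of its pressing face. Down, it presses at the jig's x = 15, y = -5 mm with about 10 N
- block: the workpiece: plain sawn pine block 60 (x) x 90 (y) x 38 (z) mm, about 0.1 kg, loose on the bench; origin in the middle of its underside
- big_block: another sawn pine block, 89 x 140 x 38 mm, not wanted; origin in the middle of its underside
- glue_bottle: glue bottle, 67 mm across, 202 mm tall, standing behind the jig; origin in the middle of its underside
- battery_pack: black battery pack, 75 x 119 x 78 mm, standing behind the clamp; origin in the middle of its underside
- pencil: flat carpenter's pencil, 172 mm long (y), lying in front of the jig; origin in the middle of its underside

How it is judged:
By the outcome, as a careful person would: the job done as asked, in the order asked, and still so for the second after the job is handed in, with the robot touching nothing.
It also fails if it takes over 72 s, if anything falls off the work surface, if the arm or the gripper's body presses on something with over 40 N, if the wrist force passes 120 N, or if a joint passes its speed limit or range.

## Working session

There is one attempt and no reset: what is moved stays moved. The work goes in short steps, Python scripts to look and compute and a shell command to move; the robot and the scene stay as the last step left them, time stands still between calls to the robot, and variables do not carry over. Pictures are saved under pics/ and viewed, at most 14 in all, crops included, and the job is handed in when it is done.

```bash
ls; mkdir -p pics; cat > h.py <<'E'
import numpy as np, cv2
from bench import ctrl, get_image, job
from scipy.spatial.transform import Rotation as R
def snap(n,f):
    im=get_image(n); cv2.imwrite('pics/'+f,im['pixels'][:,:,::-1]); np.savez('pics/'+f+'.npz',**im); return im
def ray(im,u,v):
    K=np.array([[im['fx'],0,im['cx']],[0,im['fy'],im['cy']],[0,0,1.]],float)
    x=cv2.undistortPoints(np.array([[[u,v]]],float),K,np.array([im['k1'],0,0,0,0.]))[0,0]
    # exact: r_d = r(1+k1 r^2)
    T=np.array(im['T']); return T[:3,3],T[:3,:3]@np.array([x[0],x[1],1])
def atz(im,u,v,z):
    o,d=ray(im,u,v); return o+d*(z-o[2])/d[2]
def proj(im,p):
    T=np.array(im['T']); c=T[:3,:3].T@(np.asarray(p,float)-T[:3,3]); x,y=c[:2]/c[2]; s=1+im['k1']*(x*x+y*y)
    return np.array([im['fx']*x*s+im['cx'],im['fy']*y*s+im['cy']])
def load(f): return {k:v for k,v in np.load('pics/'+f+'.npz').items()}
E
python3 - <<'E'
from h import *
for n in('top','side'):
    im=snap(n,n+'0.png'); print(n,im['fx'],im['cx'],im['cy'],im['k1'],np.round(im['T'],3).tolist())
s=ctrl.get_state();print(s['position'],s['tool_rot'],s['grip_width'],s['time']); print(R.from_rotvec(s['tool_rot']).as_matrix().round(3))
E
```

```text
pics
top 448.7122332957644 320.44044118090545 237.29221806817895 -0.08270565415026225 [[0.023, -0.993, 0.114, 0.45], [-0.999, -0.019, 0.031, 0.031], [-0.029, -0.114, -0.993, 1.05], [0.0, 0.0, 0.0, 1.0]]
side 622.9435095190744 322.42495123015846 232.40302638972958 -0.15751095227419348 [[0.923, -0.206, 0.324, 0.082], [-0.384, -0.505, 0.773, -1.1], [0.004, -0.838, -0.545, 0.957], [0.0, 0.0, 0.0, 1.0]]
[0.2629756  0.59386978 0.22157516] [-6.49813958e-01 -3.07338818e+00  2.69480729e-03] 1.000889732140589 0.1
[[-0.914  0.405 -0.001]
 [ 0.405  0.914 -0.002]
 [-0.    -0.002 -1.   ]]
```

View pics/top0.png

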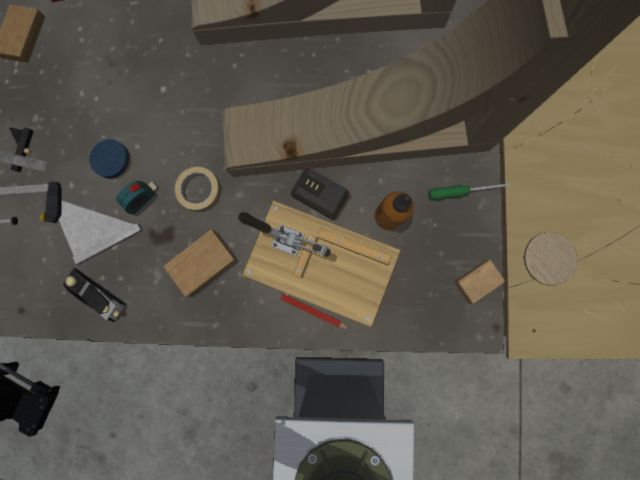

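View pics/side0.png

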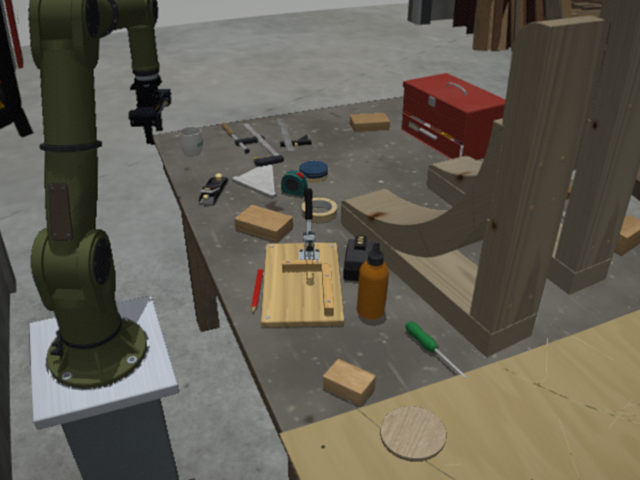

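Top view: the jig's board has corners near (278,202), (399,251), (372,325) and (244,277). The small block is at (481,281), the big block at (200,263), the pencil at (313,310), the bottle at (394,210) and the battery at (320,192). The clamp is part open, with its grip end near (245,217). I'll enlarge for corner measurement.

```bash
python3 - <<'E'
from h import *
a=cv2.imread('pics/top0.png')[180:340,232:512]; b=cv2.resize(a,None,fx=2.85,fy=2.85,interpolation=cv2.INTER_CUBIC); cv2.imwrite('pics/topc.png',b)
E
```

```text
(no output)
```

View pics/topc.png

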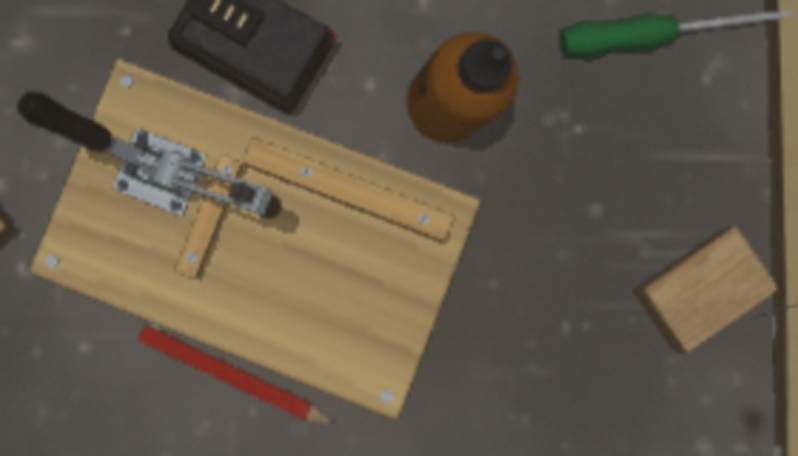

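Crop: board top corners are at (118,60), (480,200), (397,417), (33,270). The block's top corners are at (736,228), (777,287), (687,351), (642,292). Fences are clear, and the grip end is at about (35,106).

```bash
cat >> h.py <<'E'
def fit2(model,P):
    model=np.array(model,float);P=np.array(P)[:,:2]; a=model-model.mean(0); b=P-P.mean(0)
    th=np.arctan2((a[:,0]*b[:,1]-a[:,1]*b[:,0]).sum(),(a*b).sum()); c,s=np.cos(th),np.sin(th); Rm=np.array([[c,-s],[s,c]])
    t=P.mean(0)-Rm@model.mean(0); return t,th,(model@Rm.T+t-P)
E
python3 - <<'E'
from h import *
im=load('top0.png')
f=lambda u,v,z: atz(im,u/2.85+232,v/2.85+180,z)
P=[f(*q,.018) for q in[(118,60),(480,200),(397,417),(33,270)]]
t,th,r=fit2([(.09,.16),(.09,-.16),(-.1,-.16),(-.1,.16)],P); print('jig',t,th,(r*1e3).round(1).tolist())
B=[f(*q,.038) for q in[(736,228),(777,287),(687,351),(642,292)]]
B=np.array(B);print('blk edges',[np.linalg.norm(B[i]-B[i-1]).round(4) for i in range(4)],B.round(3).tolist())
for m in ([(.03,.045),(.03,-.045),(-.03,-.045),(-.03,.045)],):
  for k in (0,1):
    t2,th2,r2=fit2(np.roll(m,k,axis=0),B); print('blk',t2,th2,(r2*1e3).round(1).tolist())
c,s=np.cos(th),np.sin(th)
W=lambda x,y,z:np.array([t[0]+c*x-s*y,t[1]+s*x+c*y,z])
sd=load('side0.png'); S=cv2.imread('pics/side0.png'); T=cv2.imread('pics/top0.png')
def pl(I,im,pts,col):
    p=np.array([proj(im,q)*1 for q in pts]); cv2.polylines(I,[(p*8).astype(np.int32)],True,col,1,cv2.LINE_AA,3)
out=[]
for I,im2 in((T,im),(S,sd)):
    sc=1
    pl(I,im2,[W(*q) for q in[(.09,.16,.018),(.09,-.16,.018),(-.1,-.16,.018),(-.1,.16,.018)]],(255,0,0))
    pl(I,im2,[W(*q) for q in[(.045,.03,.042),(.045,-.142,.042),(.045,.03,.042),(-.055,.03,.042)]],(0,0,255))
    pl(I,im2,[(*q[:2],.038) for q in B],(0,0,255)); pl(I,im2,[(*q[:2],.0) for q in B],(0,255,0))
a=cv2.resize(T[180:340,232:512],(800,457)); b=cv2.resize(S[180:410,230:390],(200*2,288*2))
cv2.imwrite('pics/ov.png',a); cv2.imwrite('pics/ovs.png',b)
# handle end: lies in plane jig x=.015; grip end px
for nm,i2,uv in(('top',im,(38/2.85+232,104/2.85+180)),('side',sd,(308,192))):
    o,d=ray(i2,*uv); n=np.array([c,s,0]); k=((W(.015,0,0)-o)@n)/(d@n); p=o+k*d; q=p[:2]-t; y=-s*q[0]+c*q[1]; print(nm,'handle y,z jig',y,p[2],'ang',np.arctan2(y-.103,p[2]-.083),'len',np.hypot(y-.103,p[2]-.083))
E
```

```text
jig [0.51445175 0.05743924] -0.3548107983042746 [[2.6, 0.5], [1.3, -2.3], [-2.3, -1.3], [-1.5, 3.1]]
blk edges [np.float64(0.0918), np.float64(0.0563), np.float64(0.0888), np.float64(0.0577)] [[0.522, -0.323, 0.038], [0.476, -0.355, 0.038], [0.424, -0.282, 0.038], [0.47, -0.247, 0.038]]
blk [ 0.47286587 -0.30162231] -0.9501223117596858 [[5.2, 22.7], [-21.8, 2.6], [-5.5, -21.1], [22.1, -4.2]]
blk [ 0.47286587 -0.30162231] -2.525967043420869 [[1.6, 1.6], [-1.2, -0.9], [-1.9, 0.0], [1.5, -0.7]]
top handle y,z jig 0.16017822487862285 0.20634787087859896 ang 0.43406692948327913 len 0.13595604675980355
side handle y,z jig 0.005185095058731948 0.2602561536798218 ang -0.5042455658413265 len 0.20245369753608825
```

View pics/ovs.png

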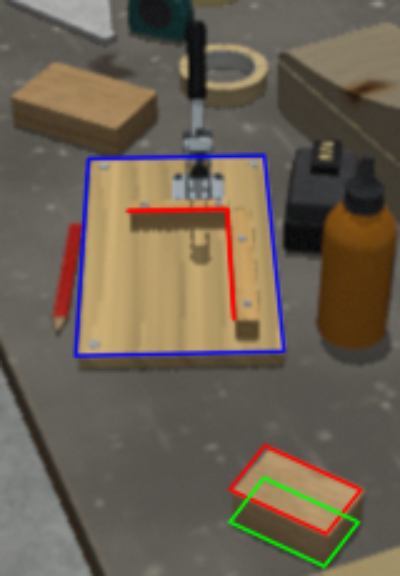

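The overlay matches the board and fences, and the block's footprint fits too. Next: bottle, battery and brace clearances, in jig coordinates.

```bash
cat >> h.py <<'E'
JT=np.array([.5145,.0574]);JA=-.355
def W(x,y,z=0):
    c,s=np.cos(JA),np.sin(JA); return np.array([JT[0]+c*x-s*y,JT[1]+s*x+c*y,z])
def J(p):
    c,s=np.cos(JA),np.sin(JA); q=np.asarray(p)[:2]-JT; return np.array([c*q[0]+s*q[1],-s*q[0]+c*q[1],*np.asarray(p)[2:]])
def go(target,yawy=None):
    "tool-axis shift in mm + turn (rad, do it AFTER the shift) to a world point"
    st=ctrl.get_state(); M=R.from_rotvec(st['tool_rot']).as_matrix(); d=M.T@(np.asarray(target)-st['position'])*1e3
    a=np.arctan2(M[1,1],M[0,1]); o=d.round(1).tolist()
    if yawy is not None: o.append(round(float(-((yawy-a+np.pi/2)%np.pi-np.pi/2)),3))
    return o
E
python3 - <<'E'
from h import *
t=load('top0.png');s=load('side0.png')
print('bottle cap top',J(atz(t,487/2.85+232,60/2.85+180,.202)).round(3),'side cap',J(atz(s,376,250,.202)).round(3),'side base',J(atz(s,372,318,0)).round(3))
for q in[(345,222),(420,290),(495,352)]: print('brace bottom',atz(s,*q,0).round(3))
for q in[(228,172),(350,160),(495,150)]: print('brace top-img z=0.05/.15',atz(t,*q,.05).round(3),atz(t,*q,.15).round(3))
for a in[.1,.2,.3,.4,.5,.6,.7]:
    e=W(.015,.103+.118*np.sin(a),.083+.118*np.cos(a)); print(a,proj(t,e).round(1),proj(s,e).round(1))
print(proj(t,W(.015,.103,.083)),proj(s,W(.015,.103,.083)))
E
```

```text
bottle cap top [ 0.154 -0.11   0.202] side cap [ 0.157 -0.148  0.202] side base [ 0.159 -0.135  0.   ]
brace bottom [0.732 0.284 0.   ]
brace bottom [ 0.774 -0.076 -0.   ]
brace bottom [ 0.818 -0.334  0.   ]
brace top-img z=0.05/.15 [0.712 0.279 0.05 ] [0.686 0.254 0.15 ]
brace top-img z=0.05/.15 [ 0.744 -0.001  0.05 ] [0.715 0.002 0.15 ]
brace top-img z=0.05/.15 [ 0.775 -0.336  0.05 ] [ 0.743 -0.299  0.15 ]
0.1 [267.5 225.4] [307.4 191.4]
0.2 [262.1 223.4] [307.3 189.7]
0.3 [256.9 221.5] [307.2 188.5]
0.4 [252.1 219.7] [307.2 187.8]
0.5 [247.6 218.2] [307.1 187.6]
0.6 [243.5 216.8] [307.  187.8]
0.7 [240.  215.7] [307.  188.4]
[280.35631026 234.94112329] [307.84231895 233.63057943]
```

```bash
python3 -m crank '[[[0,0,-4,0.12,1],[0,0,-4,0.12,1],[0,0,-4,0.12,1],[0,0,-4,0.12,1],[0,0,-4,0.12,1],[0,0,-4,0.12,1],[0,0,-4,0.12,1],[0,0,-4,0.12,1],[0,0,0,0.12,1],[0,0,0,0.12,1]]]' 20; python3 -m crank '[[[0,0,0,0.12,1],[0,0,0,0.12,1],[0,0,0,0.068,1],[0,0,0,0,1]]]'; python3 -c "
from h import *
print(go(W(.015,.10,.25),JA)); print(go(W(.015,.10,.25)))"
```

```text
time: 0.93
position: [0.2631, 0.5943, 0.2543]
tool_rot: [2.278, 2.163, -0.001]
ft_force: [-0.6, -0.2, -0.1]
grip_width: 0.328
grip_force: 0.0
time: 1.27
position: [0.2631, 0.5941, 0.254]
tool_rot: [2.579, 1.793, -0.001]
ft_force: [0.5, 0.3, -0.5]
grip_width: 0.043
grip_force: 0.0
[-315.5, 437.5, 4.4, -0.001]
[-315.5, 437.5, 4.4]
```

```bash
python3 -m crank '[[[-21,29,0,0,1],[-21,29,0,0,1],[-21,29,0,0,1],[-21,29,0,0,1],[-21,29,0,0,1],[-21,29,0,0,1],[-21,29,0,0,1],[-21,29,0,0,1],[-21,29,0,0,1],[-21,29,0,0,1]]]'; python3 -m crank '[[[-21,29,0,0,1],[-21,29,0,0,1],[-21,29,0,0,1],[-21,29,0,0,1],[-21,31,0,0,1],[0,0,0,0,1],[0,0,0,0,1]]]'; python3 -c "
from h import *
print(go(W(.015,.10,.25),JA),J(ctrl.get_state()['position']))
a=snap('top','t1.png');b=snap('side','s1.png')
A=cv2.imread('pics/t1.png')[170:290,220:420];B=cv2.imread('pics/s1.png')[120:320,240:400]
cv2.imwrite('pics/v1.png',np.hstack([cv2.resize(A,(480,288)),cv2.resize(B,(320,400))[:288]]) )
"
```

```text
time: 2.1
position: [0.4629, 0.2952, 0.2545]
tool_rot: [-2.575, -1.799, -0.0]
ft_force: [0.9, -0.1, -0.8]
grip_width: 0.004
grip_force: 0.0
time: 2.68
position: [0.5648, 0.1443, 0.2544]
tool_rot: [2.581, 1.79, -0.001]
ft_force: [-0.4, 1.0, -0.4]
grip_width: 0.009
grip_force: 0.0
[1.1, -2.0, 4.4, -0.003] [0.01699053 0.0989417  0.25435501]
```

View pics/v1.png

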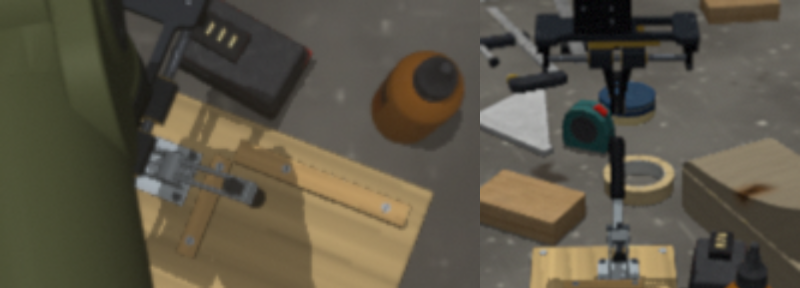

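Left: the arm hangs over the nest with its foot at crop (245,190). Right: the closed fingertips at (615,110) are in line with the handle at (617,140). Descend and push it open.

```bash
python3 -m crank '[[[0,-2,25,0,1],[0,0,25,0,1],[0,0,25,0,1],[0,0,25,0,1],[0,0,14,0,1],[5,0,0,0,1],[6,0,0,0,1],[6,0,0,0,1],[6,0,0,0,1],[6,0,0,0,1]]]'; python3 -m crank '[[[6,0,0,0,1],[6,0,0,0,1],[6,0,0,0,1],[5,0,0,0,1],[4,0,0,0,1],[0,0,0,0,1]]]'; python3 -c "
from h import *
print(J(ctrl.get_state()['position']))"
```

```text
time: 3.62
position: [0.5728, 0.176, 0.1419]
tool_rot: [2.576, 1.796, 0.002]
ft_force: [-2.1, -3.4, -0.2]
grip_width: 0.004
grip_force: 1.3
time: 4.12
position: [0.5818, 0.2025, 0.1406]
tool_rot: [-2.576, -1.797, -0.002]
ft_force: [-0.1, 0.1, -0.0]
grip_width: 0.003
grip_force: 0.2
[0.01266696 0.15939446 0.14062358]
```

```bash
python3 -m crank '[[[3,0,0,0,1],[3,0,0,0,1],[0,0,0,0,1]]]'; python3 -m crank '[[[3,0,0,0,1],[2,0,0,0,1],[0,0,0,0,1]]]';  python3 -c "
from h import *
print(J(ctrl.get_state()['position']))"
```

```text
time: 4.37
position: [0.5837, 0.2071, 0.1407]
tool_rot: [-2.577, -1.796, -0.001]
ft_force: [0.1, -0.3, -0.1]
grip_width: 0.004
grip_force: 0.4
time: 4.62
position: [0.5848, 0.209, 0.1405]
tool_rot: [2.578, 1.794, -0.005]
ft_force: [-3.1, -4.0, 3.2]
grip_width: 0.003
grip_force: 2.7
[0.01317925 0.16661941 0.14054517]
```

```bash
python3 -m crank '[[[-5,0,-15,0,1],[0,0,-32,0,1],[0,0,-35,0,1],[0,0,-33,-0.12,-1],[0,0,0,-0.12,-1],[0,0,0,-0.12,-1],[0,0,0,-0.12,-1],[0,0,0,-0.12,-1],[0,0,0,-0.12,-1],[0,0,0,-0.12,-1]]]'; python3 -m crank '[[[0,0,0,-0.13,-1],[0,0,0,0,-1]]]';  python3 -c "
from h import *
print(go([.473,-.3016,.25],.6156))"
```

```text
time: 5.45
position: [0.5835, 0.2072, 0.2557]
tool_rot: [-1.613, -2.696, -0.002]
ft_force: [-0.5, 0.9, -0.2]
grip_width: 0.449
grip_force: 0.0
time: 5.62
position: [0.5835, 0.207, 0.2556]
tool_rot: [-1.445, -2.789, -0.002]
ft_force: [1.3, -0.1, -0.6]
grip_width: 0.605
grip_force: 0.0
[-351.8, -383.6, 5.0, -0.001]
```

Move 520 mm: 13 rows of (-27,-29.5).

```bash
python3 -m crank '[[[-27,-29.5,0,0,-1],[-27,-29.5,0,0,-1],[-27,-29.5,0,0,-1],[-27,-29.5,0,0,-1],[-27,-29.5,0,0,-1],[-27,-29.5,0,0,-1],[-27,-29.5,0,0,-1],[-27,-29.5,0,0,-1],[-27,-29.5,0,0,-1],[-27,-29.5,0,0,-1]]]'; python3 -m crank '[[[-27,-29.5,0,0,-1],[-27,-29.5,0,0,-1],[-27,-29.5,0,0,-1],[0,0,25,0,-1],[0,0,25,0,-1],[0,0,25,0,-1],[0,0,25,0,-1],[0,0,25,0,-1],[0,0,0,0,-1]]]';  python3 -c "
from h import *
print(go([.473,-.3016,.028],.6156))
a=snap('top','t2.png');b=snap('side','s2.png')
A=cv2.imread('pics/t2.png')[170:330,220:520];B=cv2.imread('pics/s2.png')[170:410,260:420]
cv2.imwrite('pics/v2.png',np.hstack([cv2.resize(A,(400,480))[:, :] if 0 else cv2.copyMakeBorder(cv2.resize(A,(450,240)),0,240,0,0,cv2.BORDER_CONSTANT),cv2.resize(B,(320,480))]))
"
```

```text
time: 6.45
position: [0.4964, -0.1855, 0.256]
tool_rot: [1.455, 2.783, 0.003]
ft_force: [1.0, -0.3, 0.9]
grip_width: 0.999
grip_force: 0.0
time: 7.2
position: [0.4682, -0.299, 0.126]
tool_rot: [-1.451, -2.778, 0.0]
ft_force: [-0.3, 1.4, -0.5]
grip_width: 1.001
grip_force: 0.0
[-5.5, 2.8, 98.0, -0.008]
```

View pics/v2.png

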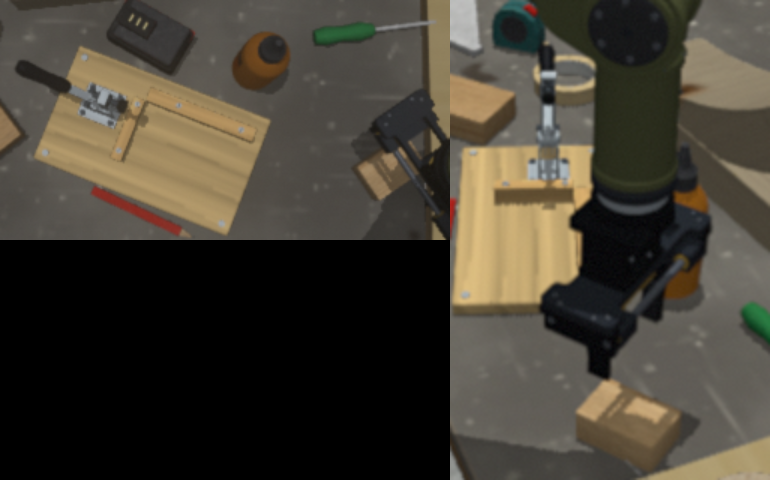

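Left: the clamp is fully open, its arm upright. Right: the gripper is over the block, clear of everything. Descend and grasp.

```bash
python3 -m crank '[[[-3,1.5,25,-0.008,-1],[-2.5,1.3,25,0,-1],[0,0,25,0,-1],[0,0,20,0,-1],[0,0,10,0,-1],[0,0,8,0,-1],[0,0,0,0,-1]]]'; python3 -m crank '[[[0,0,0,0,0],[0,0,0,0,0],[0,0,0,0,0],[0,0,0,0,0],[0,0,0,0,0],[0,0,0,0,0],[0,0,0,0,0]]]' 20; python3 -c "
from h import *
print(ctrl.get_state()['position'])"
```

```text
time: 7.88
position: [0.4766, -0.3041, 0.0177]
tool_rot: [1.44, 2.792, 0.0]
ft_force: [0.2, -0.3, 0.7]
grip_width: 1.0
grip_force: 0.0
time: 8.47
position: [0.4766, -0.3043, 0.0182]
tool_rot: [1.439, 2.792, 0.001]
ft_force: [-0.5, 0.5, 4.2]
grip_width: 0.69
grip_force: 20.0
[ 0.47657718 -0.30429794  0.01817166]
```

```bash
python3 -m crank '[[[0,0,-10,0,0],[0,0,-20,0,0],[0,0,-30,0.12,0],[0,0,-30,0.12,0],[0,0,-30,0.12,0],[0,0,-30,0.12,0],[0,0,0,0.12,0],[0,0,0,0.12,0],[0,0,0,0.12,0],[0,0,0,0.123,0]]]'; python3 -m crank '[[[0,0,0,0,0],[0,0,0,0,0]]]';  python3 -c "
from h import *
print(go(W(-.007,-.027,.165),JA))"
```

```text
time: 9.3
position: [0.4761, -0.3039, 0.1681]
tool_rot: [-2.574, -1.801, -0.001]
ft_force: [-0.0, -0.5, -0.5]
grip_width: 0.686
grip_force: 19.9
time: 9.47
position: [0.476, -0.304, 0.1677]
tool_rot: [-2.566, -1.813, 0.0]
ft_force: [-0.2, -0.4, -1.1]
grip_width: 0.687
grip_force: 20.0
[326.6, -91.8, 2.7, 0.014]
```

```bash
python3 -m crank '[[[32,-9.2,0,0.01,0],[32.6,-9.2,0,0,0],[32.6,-9.2,0,0,0],[32.6,-9.2,0,0,0],[32.6,-9.2,0,0,0],[32.6,-9.2,0,0,0],[32.6,-9.2,0,0,0],[32.6,-9.2,0,0,0],[32.6,-9.2,0,0,0],[32.6,-9.2,0,0,0]]]'; python3 -m crank '[[[0,0,0,0,0],[0,0,0,0,0]]]';  python3 -c "
from h import *
print(go(W(-.007,-.027,.037),JA))
a=snap('top','t3.png');b=snap('side','s3.png')
A=cv2.imread('pics/t3.png')[180:340,220:420];B=cv2.imread('pics/s3.png')[170:370,220:400]
cv2.imwrite('pics/v3.png',np.hstack([cv2.resize(A,(400,320)),cv2.resize(B,(360,400))[:320]]))
"
```

```text
time: 10.3
position: [0.5022, 0.0345, 0.1679]
tool_rot: [-2.575, -1.8, -0.001]
ft_force: [0.6, 0.3, -0.7]
grip_width: 0.691
grip_force: 20.0
time: 10.47
position: [0.5022, 0.0352, 0.1675]
tool_rot: [2.571, 1.805, -0.001]
ft_force: [-0.5, -1.3, -1.7]
grip_width: 0.688
grip_force: 20.0
[-1.9, -3.2, 130.5, 0.009]
```

View pics/v3.png

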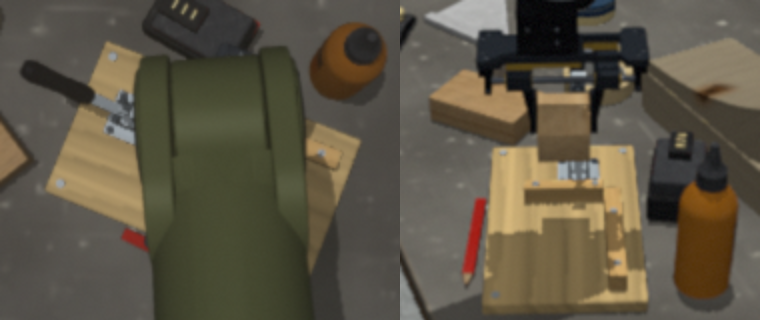

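Left: the arm hides the nest; bottle and battery are unmoved. Right: the block (565,125) is held level and lined up with the board. Descend.

```bash
python3 -m crank '[[[-2,-3,25,0.009,0],[0,0,30,0,0],[0,0,30,0,0],[0,0,22,0,0],[0,0,12,0,0],[0,0,6,0,0],[0,0,0,0,0]]]'; python3 -m crank '[[[0,0,2,0,0],[0,0,2,0,0],[0,0,0,0,0]]]'; python3 -c "
from h import *
print(J(ctrl.get_state()['position']))"
```

```text
time: 11.15
position: [0.4985, 0.031, 0.042]
tool_rot: [2.587, 1.782, -0.002]
ft_force: [-0.3, 0.6, -1.5]
grip_width: 0.68
grip_force: 20.0
time: 11.4
position: [0.4997, 0.0323, 0.0395]
tool_rot: [2.585, 1.784, 0.003]
ft_force: [0.6, 0.3, -0.6]
grip_width: 0.687
grip_force: 20.0
[-0.00512162 -0.02868476  0.03945283]
```

```bash
python3 -m crank '[[[0,0,2,0,0],[0,0,0,0,0]]]'; python3 -m crank '[[[0,0,1.5,0,0],[0,0,0,0,0]]]'; python3 -m crank '[[[0,0,1,0,0],[0,0,0,0,0]]]'; python3 -c "
from h import *
print(J(ctrl.get_state()['position']))"
```

```text
time: 11.57
position: [0.4991, 0.0324, 0.0369]
tool_rot: [2.586, 1.784, 0.001]
ft_force: [-0.3, 0.3, -0.6]
grip_width: 0.688
grip_force: 20.0
time: 11.73
position: [0.4993, 0.0324, 0.0361]
tool_rot: [-2.585, -1.784, -0.001]
ft_force: [-3.1, -0.3, 7.0]
grip_width: 0.687
grip_force: 20.0
time: 11.9
position: [0.4993, 0.0324, 0.036]
tool_rot: [-2.585, -1.783, -0.001]
ft_force: [-6.4, -0.3, 14.1]
grip_width: 0.688
grip_force: 20.0
[-0.00559395 -0.02871826  0.03603045]
```

```bash
python3 -m crank '[[[0,0,-1,0,-0.5],[0,0,0,0,-0.5],[0,0,0,0,-0.5],[0,0,-20,0,-0.5],[0,0,-25,0,1],[0,0,-20,0,1],[0,-27,0,0,1],[0,-28,0,0,1],[3,0,0,0,1],[0,0,0,0,1]]]'; python3 -m crank '[[[0,0,0,0,1],[0,0,0,0,1]]]'; python3 -c "
from h import *
print(go(W(-.06,-.025,.03),JA), J(ctrl.get_state()['position']))
b=snap('side','s4.png');
A=cv2.imread('pics/s4.png')[200:340,230:370]
cv2.imwrite('pics/v4.png',cv2.resize(A,(560,560),interpolation=cv2.INTER_CUBIC))
"
```

```text
time: 12.73
position: [0.4477, 0.0558, 0.0999]
tool_rot: [-2.583, -1.787, -0.002]
ft_force: [0.0, 0.2, -0.0]
grip_width: 0.384
grip_force: 0.0
time: 12.9
position: [0.4493, 0.0541, 0.1001]
tool_rot: [2.586, 1.783, 0.0]
ft_force: [-0.9, 0.2, 1.0]
grip_width: 0.229
grip_force: 0.0
[0.8, -0.1, 70.1, -0.009] [-0.05993949 -0.02577852  0.10013331]
```

View pics/v4.png

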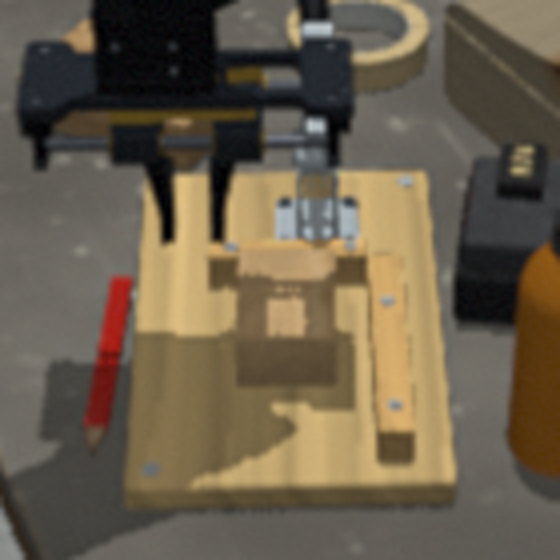

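The block sits flat on the board, with its bottom front edge from (237,385) to (335,385) in the crop. The gap to the back fence (370) is about as planned. Check and push.

```bash
python3 -c "
from h import *
s=load('s4.png')
for q in[(237,385),(335,386)]: print(J(atz(s,230+q[0]/4,200+q[1]/4,.018)).round(4))
print(J(atz(s,230+237/4,200+340/4,.056)).round(4))"; python3 -m crank '[[[0,0,25,-0.009,1],[0,0,25,0,1],[0,0,15,0,1],[0,0,5,0,1],[0,3,0,0,1],[0,4,0,0,1],[0,4,0,0,1],[0,4,0,0,1],[0,4,0,0,1],[0,4,0,0,1]]]'
```

```text
[-0.0334 -0.0699  0.018 ]
[ 0.0252 -0.0727  0.018 ]
[-0.0324 -0.075   0.056 ]
time: 13.78
position: [0.4705, 0.0469, 0.0308]
tool_rot: [-2.577, -1.795, -0.001]
ft_force: [-2.4, 0.2, 3.1]
grip_width: 0.006
grip_force: 1.6
```

```bash
python3 -m crank '[[[0,3,0,0,1],[0,2,0,0,1],[0,0,0,0,1]]]';python3 -m crank '[[[0,2,0,0,1],[0,0,0,0,1]]]'; python3 -m crank '[[[0,2,0,0,1],[0,0,0,0,1]]]'; python3 -c "
from h import *
s=ctrl.get_state();print(J(s['position']),go(W(-.03,-.025,.03),JA))"
```

```text
time: 14.03
position: [0.4754, 0.0449, 0.0303]
tool_rot: [2.578, 1.795, 0.001]
ft_force: [-2.7, 0.9, 1.5]
grip_width: 0.001
grip_force: 1.0
time: 14.2
position: [0.4769, 0.0442, 0.0301]
tool_rot: [2.578, 1.796, 0.0]
ft_force: [-2.2, 0.9, 2.3]
grip_width: 0.006
grip_force: 1.4
time: 14.37
position: [0.4788, 0.0434, 0.0301]
tool_rot: [2.578, 1.796, 0.0]
ft_force: [-2.0, 2.1, 2.5]
grip_width: 0.001
grip_force: 1.4
[-0.02865601 -0.02553549  0.03010715] [0.5, -1.3, 0.1, 0.001]
```

```bash
python3 -m crank '[[[0,2,0,0,1],[0,0,0,0,1]]]'; python3 -m crank '[[[0,2,0,0,1],[0,0,0,0,1]]]'; python3 -m crank '[[[0,2,0,0,1],[0,0,0,0,1]]]'; python3 -c "
from h import *
s=ctrl.get_state();print(J(s['position']))"
```

```text
time: 14.53
position: [0.4807, 0.0427, 0.0301]
tool_rot: [2.578, 1.796, 0.001]
ft_force: [-2.0, 1.0, 3.4]
grip_width: 0.007
grip_force: 1.5
time: 14.7
position: [0.4822, 0.0422, 0.03]
tool_rot: [-2.577, -1.795, 0.0]
ft_force: [-3.5, 1.3, 3.9]
grip_width: 0.006
grip_force: 2.2
time: 14.87
position: [0.4823, 0.0421, 0.0299]
tool_rot: [-2.575, -1.794, 0.005]
ft_force: [-8.5, 2.6, 9.9]
grip_width: 0.0
grip_force: 5.6
[-0.02492965 -0.02552487  0.02994344]
```

```bash
python3 -m crank '[[[0,-6,0,0,1],[0,-8,0,0,1],[-30,0,0,0,1],[-35,0,0,0,1],[0,20,0,0,1],[0,25,0,0,1],[0,0,0,0,1]]]'; python3 -c "
from h import *
s=ctrl.get_state();print(J(s['position']),go(W(.008,-.082,.03),JA))"
```

```text
time: 15.45
position: [0.4949, -0.0328, 0.0309]
tool_rot: [2.575, 1.789, 0.006]
ft_force: [0.9, 0.1, -0.5]
grip_width: 0.007
grip_force: 0.0
[ 0.01291773 -0.09137671  0.03085709] [9.4, -4.9, 0.8, -0.001]
```

```bash
python3 -m crank '[[[4,-4,0,0,1],[4,0,0,0,1],[4,0,0,0,1],[3,0,0,0,1],[2,0,0,0,1],[0,0,0,0,1]]]';python3 -m crank '[[[2,0,0,0,1],[2,0,0,0,1],[0,0,0,0,1]]]'; python3 -m crank '[[[2,0,0,0,1],[0,0,0,0,1]]]';  python3 -c "
from h import *
s=ctrl.get_state();print(J(s['position']))"
```

```text
time: 15.95
position: [0.4927, -0.012, 0.03]
tool_rot: [-2.576, -1.797, -0.0]
ft_force: [0.3, -0.6, 0.1]
grip_width: 0.003
grip_force: 0.0
time: 16.2
position: [0.494, -0.0096, 0.0301]
tool_rot: [2.578, 1.795, -0.001]
ft_force: [-1.6, -2.4, 1.8]
grip_width: 0.008
grip_force: 1.1
time: 16.37
position: [0.494, -0.0096, 0.0301]
tool_rot: [2.578, 1.794, -0.005]
ft_force: [-4.0, -6.2, 4.9]
grip_width: 0.005
grip_force: 3.4
[ 0.00406324 -0.06994462  0.03005664]
```

```bash
python3 -m crank '[[[-4,0,0,0,1],[-10,0,0,0,1],[-15,0,-20,0,1],[-15,-30,-30,0,1],[0,-30,-20,0,1],[0,-30,0,0,1],[0,-20,0,0,1]]]';python3 -c "
from h import *
s=ctrl.get_state();print(J(s['position']))
b=snap('side','s5.png')
A=cv2.resize(cv2.imread('pics/s5.png')[200:340,230:370],(560,560),interpolation=cv2.INTER_CUBIC)
P=lambda pts:np.array([(proj(b,W(*p))-[230,200])*4+1.5 for p in pts]).astype(np.int32)
cv2.polylines(A,[P([(-.015,-.06,.018),(.045,-.06,.018),(.045,-.06,.056),(.045,.03,.056),(-.015,.03,.056),(-.015,-.06,.056)])],True,(0,0,255),1)
cv2.imwrite('pics/v5.png',A)"
```

```text
time: 16.95
position: [0.3778, -0.0096, 0.0986]
tool_rot: [-2.577, -1.795, -0.005]
ft_force: [-0.2, 0.7, 0.2]
grip_width: 0.006
grip_force: 0.0
[-0.10488738 -0.11034774  0.09863269]
```

View pics/v5.png

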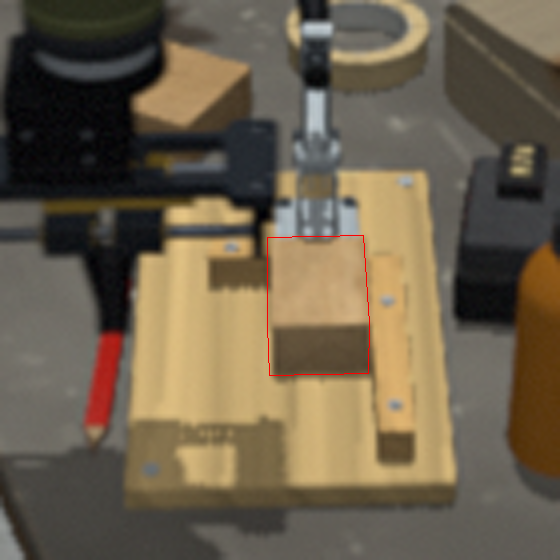

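The block sits in the nest within about 2 mm of the predicted seated outline. The arm is upright and the pencil untouched. One more push against the back fence at mid-length to make sure.

```bash
python3 -m crank '[[[30,20,0,0,1],[30,20,0,0,1],[30,15,0,0,1],[0,0,25,0,1],[0,0,25,0,1],[0,0,18,0,1],[0,5,0,0,1],[0,5,0,0,1],[0,5,0,0,1],[0,5,0,0,1]]]'; python3 -m crank '[[[0,2,0,0,1],[0,0,0,0,1]]]'; python3 -m crank '[[[0,2,0,0,1],[0,0,0,0,1]]]'; python3 -c "
from h import *
s=ctrl.get_state();print(J(s['position']))"
```

```text
time: 17.83
position: [0.4826, 0.048, 0.0314]
tool_rot: [2.578, 1.795, 0.005]
ft_force: [-0.1, 0.1, 0.1]
grip_width: 0.007
grip_force: 0.0
time: 18.0
position: [0.4838, 0.0474, 0.0309]
tool_rot: [2.578, 1.795, 0.003]
ft_force: [-0.2, 0.2, 0.3]
grip_width: 0.007
grip_force: 0.0
time: 18.17
position: [0.484, 0.0471, 0.0302]
tool_rot: [-2.577, -1.795, -0.0]
ft_force: [-1.1, 1.5, 2.5]
grip_width: 0.006
grip_force: 1.4
[-0.02497626 -0.02025473  0.03017564]
```

```bash
python3 -m crank '[[[0,2,0,0,1],[0,0,0,0,1]]]'; python3 -m crank '[[[0,-8,0,0,1],[0,-7,-15,0,1],[0,0,-40,0,1],[0,0,-40,0,1],[0,0,-40,0,1],[0,0,-40,0,1],[0,0,-40,0,1],[0,0,0,0,1]]]'; python3 -c "
from h import *
s=ctrl.get_state();print(J(s['position']),go(W(.015,.237,.245),JA))"
```

```text
time: 18.33
position: [0.4841, 0.0471, 0.03]
tool_rot: [-2.574, -1.794, 0.004]
ft_force: [-7.4, 1.7, 10.4]
grip_width: 0.003
grip_force: 5.0
time: 19.0
position: [0.4764, 0.0519, 0.2527]
tool_rot: [2.575, 1.793, 0.022]
ft_force: [0.4, -0.4, 0.6]
grip_width: 0.005
grip_force: 0.0
[-0.03376744 -0.01843638  0.25274143] [255.3, 48.9, 10.8, 0.001]
```

```bash
python3 -m crank '[[[36,7,0,0,1],[36,7,0,0,1],[36,7,0,0,1],[36,7,0,0,1],[36,7,0,0,1],[36,7,0,0,1],[39,7,0,0,1],[0,0,0,0,1],[0,0,0,0,1]]]'; python3 -c "
from h import *
s=ctrl.get_state();print(J(s['position']),go(W(.015,.237,.125),JA))"
```

```text
time: 19.75
position: [0.6062, 0.2761, 0.2421]
tool_rot: [2.573, 1.8, -0.005]
ft_force: [-0.0, 0.5, -0.6]
grip_width: 0.005
grip_force: 0.0
[0.00992014 0.23691439 0.24212811] [0.4, 5.2, 117.1, 0.005]
```

```bash
python3 -m crank '[[[0,5,25,0.005,1],[0,0,30,0,1],[0,0,30,0,1],[0,0,22,0,1],[0,0,10,0,1],[0,0,0,0,1],[-8,0,0,0,1],[-8,0,0,0,1],[-7,0,0,0,1],[-7,0,0,0,1]]]'; python3 -m crank '[[[-7,0,-2,0,1],[-7,0,-2,0,1],[-7,0,-2,0,1],[-7,0,-2,0,1],[-7,0,-3,0,1],[-7,0,-3,0,1],[-7,0,-3,0,1]]]'; python3 -c "
from h import *
s=ctrl.get_state();print(J(s['position']))"
```

```text
time: 20.58
position: [0.605, 0.2519, 0.1339]
tool_rot: [-2.575, -1.789, -0.033]
ft_force: [7.8, 20.4, 11.5]
grip_width: 0.007
grip_force: 10.4
time: 21.17
position: [0.5858, 0.2019, 0.1506]
tool_rot: [-2.577, -1.794, -0.019]
ft_force: [-0.7, 2.3, 2.1]
grip_width: 0.007
grip_force: 1.5
[0.01662256 0.16026481 0.15064702]
```

```bash
python3 -m crank '[[[-6,0,0,0,1],[-6,0,0,0,1],[-5,0,0,0,1],[-4,0,0,0,1]]]'; python3 -m crank '[[[-4,0,0,0,1],[-3,0,0,0,1],[0,0,0,0,1]]]'; python3 -m crank '[[[-3,0,0,0,1],[-2,0,0,0,1],[0,0,0,0,1]]]'; python3 -c "
from h import *
s=ctrl.get_state();print(J(s['position']))"
```

```text
time: 21.5
position: [0.5755, 0.1764, 0.1444]
tool_rot: [2.583, 1.787, -0.002]
ft_force: [0.2, 0.9, 0.5]
grip_width: 0.006
grip_force: 0.8
time: 21.75
position: [0.573, 0.1698, 0.144]
tool_rot: [2.584, 1.787, -0.003]
ft_force: [-0.0, -0.2, -0.0]
grip_width: 0.007
grip_force: 0.0
time: 22.0
position: [0.5725, 0.1693, 0.1443]
tool_rot: [-2.58, -1.791, -0.006]
ft_force: [4.9, 5.4, -4.6]
grip_width: 0.006
grip_force: 3.4
[0.0154564  0.12505619 0.14431861]
```

```bash
python3 -m crank '[[[-3,0,0,0,1],[0,0,0,0,1]]]'; python3 -m crank '[[[-3,0,0,0,1],[0,0,0,0,1]]]'; python3 -m crank '[[[-3,0,0,0,1],[0,0,0,0,1]]]'; python3 -c "
from h import *
s=ctrl.get_state();print(J(s['position']))
b=snap('side','s6.png')
for a in (0,.1,.2): print(a,[proj(b,W(.015,y,z)).round(1) for y,z in((.103+.118*np.sin(a),.083+.118*np.cos(a)),)])
A=cv2.resize(cv2.imread('pics/s6.png')[150:310,230:390],(560,560),interpolation=cv2.INTER_CUBIC)
cv2.imwrite('pics/v6.png',A)"
```

```text
time: 22.17
position: [0.5724, 0.1692, 0.1445]
tool_rot: [-2.578, -1.793, -0.012]
ft_force: [9.0, 10.5, -7.7]
grip_width: 0.004
grip_force: 6.3
time: 22.33
position: [0.5724, 0.1692, 0.1446]
tool_rot: [-2.575, -1.795, -0.019]
ft_force: [12.6, 15.6, -10.8]
grip_width: 0.005
grip_force: 9.2
time: 22.5
position: [0.5725, 0.1692, 0.1447]
tool_rot: [-2.573, -1.797, -0.026]
ft_force: [16.7, 20.7, -13.8]
grip_width: 0.006
grip_force: 12.0
[0.01547888 0.12497697 0.14469682]
0 [array([307.5, 193.5])]
0.1 [array([307.4, 191.4])]
0.2 [array([307.3, 189.7])]
```

View pics/v6.png

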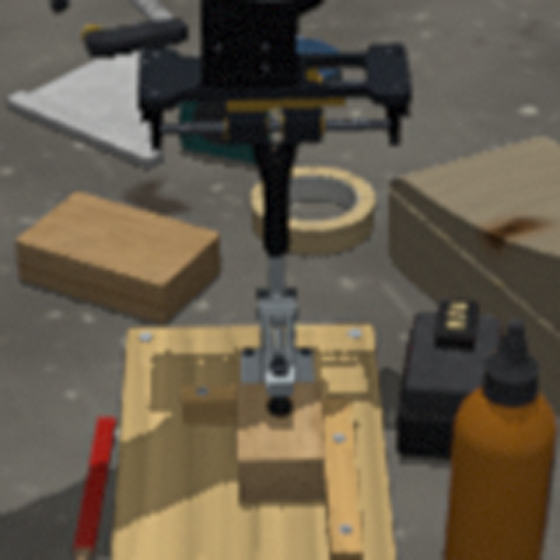

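The arm is level with its foot on the block at (280,405). The handle is upright and stands firm against 26 N, at the stop position the geometry predicts, so it is locked. Next, release and go round to the front side to open it.

```bash
python3 -m crank '[[[10,0,0,0,1],[10,0,-5,0,1],[0,0,-30,0,1],[0,0,-35,0,1],[0,0,-35,0,1],[-30,0,0,0,1],[-30,0,0,0,1],[0,0,0,0,1],[0,0,0,0,1]]]'; python3 -c "
from h import *
s=ctrl.get_state();print(J(s['position']),go(W(.015,.072,.147),JA))"
```

```text
time: 23.3
position: [0.5545, 0.1181, 0.2506]
tool_rot: [2.586, 1.783, 0.0]
ft_force: [0.8, 0.5, 0.0]
grip_width: 0.003
grip_force: 0.0
[0.01642674 0.07083477 0.25059381] [1.1, -1.5, 103.6, -0.009]
```

```bash
python3 -m crank '[[[0,-1.5,30,-0.009,1],[0,0,30,0,1],[0,0,25,0,1],[0,0,15,0,1],[0,0,4,0,1],[4,0,0,0,1],[4,0,0,0,1],[4,0,0,0,1],[4,0,0,0,1],[0,0,0,0,1]]]'; python3 -m crank '[[[5,0,0,0,1],[5,0,0,0,1],[6,0,0,0,1],[6,0,0,0,1],[6,0,0,0,1],[6,0,0,0,1]]]'; python3 -c "
from h import *
s=ctrl.get_state();print(J(s['position']))"
```

```text
time: 24.13
position: [0.5597, 0.1373, 0.147]
tool_rot: [2.573, 1.801, 0.003]
ft_force: [-0.3, -0.5, 1.3]
grip_width: 0.005
grip_force: 0.7
time: 24.63
position: [0.5702, 0.1687, 0.1455]
tool_rot: [2.574, 1.801, -0.002]
ft_force: [-0.5, -3.1, 0.1]
grip_width: 0.003
grip_force: 1.4
[0.013521   0.12368448 0.14545293]
```

```bash
python3 -m crank '[[[6,0,1,0,1],[6,0,1,0,1],[6,0,1,0,1],[6,0,1,0,1],[6,0,1,0,1],[4,0,0,0,1],[4,0,0,0,1],[0,0,0,0,1]]]'; python3 -m crank '[[[3,0,0,0,1],[2,0,0,0,1],[0,0,0,0,1]]]'; python3 -c "
from h import *
s=ctrl.get_state();print(J(s['position']))"
```

```text
time: 25.3
position: [0.5836, 0.2061, 0.141]
tool_rot: [-2.572, -1.802, -0.002]
ft_force: [-0.7, -0.8, -0.2]
grip_width: 0.005
grip_force: 0.1
time: 25.55
position: [0.5851, 0.2089, 0.141]
tool_rot: [2.574, 1.801, -0.0]
ft_force: [-0.2, -0.6, 1.5]
grip_width: 0.003
grip_force: 0.8
[0.01354833 0.16657271 0.14099882]
```

```bash
python3 -m crank '[[[3,0,0,0,1],[0,0,0,0,1]]]'; python3 -m crank '[[[2,0,1,0,1],[0,0,0,0,1]]]'; python3 -m crank '[[[2,0,1,0,1],[0,0,0,0,1]]]'; python3 -c "
from h import *
s=ctrl.get_state();print(J(s['position']))"
```

```text
time: 25.72
position: [0.5855, 0.2094, 0.1409]
tool_rot: [2.574, 1.798, -0.006]
ft_force: [-3.4, -4.7, 2.9]
grip_width: 0.009
grip_force: 3.1
time: 25.88
position: [0.5857, 0.2096, 0.1405]
tool_rot: [2.575, 1.797, -0.009]
ft_force: [-7.3, -7.4, 8.4]
grip_width: 0.007
grip_force: 6.2
time: 26.05
position: [0.5859, 0.2098, 0.1402]
tool_rot: [2.576, 1.795, -0.013]
ft_force: [-9.7, -11.1, 13.4]
grip_width: 0.005
grip_force: 9.6
[0.01395142 0.1677002  0.14022671]
```

```bash
python3 -m crank '[[[-6,0,-10,0,1],[0,0,-35,0,1],[0,0,-35,0,1],[0,0,-35,0,1],[30,-25,0,0,1],[30,-25,0,0,1],[30,-25,0,0,1],[30,-25,0,0,1],[30,-25,0,0,1],[30,-25,0,0,1]]]'; python3 -m crank '[[[30,-25,0,0,1],[30,-25,0,0,1],[0,0,0,0,1],[0,0,0,0,1]]]'; python3 -c "
from h import *
a=snap('top','t7.png');b=snap('side','s7.png')
A=cv2.resize(cv2.imread('pics/t7.png')[190:330,240:400],(640,560),interpolation=cv2.INTER_CUBIC)[:,:400] if 0 else cv2.resize(cv2.imread('pics/t7.png')[200:300,250:370],(480,400),interpolation=cv2.INTER_CUBIC)
B=cv2.resize(cv2.imread('pics/s7.png')[230:330,280:360],(320,400),interpolation=cv2.INTER_CUBIC)
cv2.imwrite('pics/v7.png',np.hstack([A,B]))"
```

```text
time: 26.88
position: [0.5051, 0.4331, 0.2545]
tool_rot: [-2.572, -1.801, -0.003]
ft_force: [-0.1, 0.0, 0.2]
grip_width: 0.006
grip_force: 0.0
time: 27.22
position: [0.4766, 0.5083, 0.253]
tool_rot: [-2.566, -1.809, 0.0]
ft_force: [0.2, 0.4, 0.4]
grip_width: 0.007
grip_force: 0.0
```

View pics/v7.png

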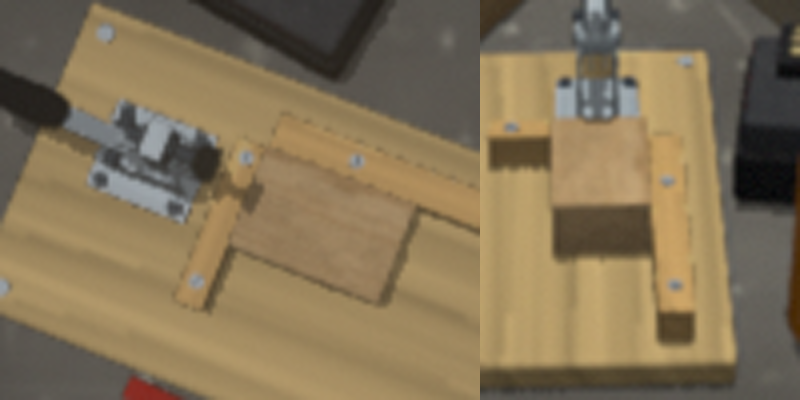

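Left (top): the block lies flush against both fences, the arm is upright and the handle is laid back. Right (side): same, with no visible gap. A gentle final seating check on both faces, since the opening swing could have shifted it slightly.

```bash
python3 -c "
from h import *
s=ctrl.get_state();print(J(s['position']),go(W(-.045,-.016,.25),JA))
a=load('top0.png')['pixels'].astype(int);b=load('t7.png')['pixels'].astype(int);d=np.abs(a-b).sum(2)
for n,(u0,v0,u1,v1) in dict(big=(160,225,238,300),bottle=(372,185,418,235),batt=(288,165,352,220),pencil=(278,290,350,330)).items(): print(n,(d[v0:v1,u0:u1]>60).sum())"
```

```text
[-0.18722916  0.40645595  0.25397868] [-423.1, 140.2, 4.0, 0.005]
big 1105
bottle 0
batt 0
pencil 0
```

```bash
python3 -m crank '[[[-38.5,12.7,0,0,1],[-38.5,12.7,0,0,1],[-38.5,12.7,0,0,1],[-38.5,12.7,0,0,1],[-38.5,12.7,0,0,1],[-38.5,12.7,0,0,1],[-38.5,12.7,0,0,1],[-38.5,12.7,0,0,1],[-38.5,12.7,0,0,1],[-38.5,12.7,0,0,1]]]'; python3 -m crank '[[[-38.5,12.7,0,0,1],[0,0,0,0,1],[0,0,0,0,1]]]'; python3 -c "
from h import *
s=ctrl.get_state();print(J(s['position']),go(W(-.045,-.016,.03),JA))"
```

```text
time: 28.15
position: [0.4668, 0.0948, 0.254]
tool_rot: [-2.576, -1.795, -0.003]
ft_force: [0.8, -0.2, 0.9]
grip_width: 0.006
grip_force: 0.0
time: 28.4
position: [0.4659, 0.054, 0.2544]
tool_rot: [-2.58, -1.788, -0.005]
ft_force: [-0.8, 1.4, -0.1]
grip_width: 0.002
grip_force: 0.0
[-0.04434424 -0.02008982  0.25440509] [3.2, -0.6, 224.4, -0.004]
```

```bash
python3 -m crank '[[[3,-3,35,0,1],[0,0,38,0,1],[0,0,38,0,1],[0,0,38,0,1],[0,0,38,0,1],[0,0,25,0,1],[0,0,12,0,1],[0,7,0,0,1],[0,7,0,0,1],[0,4,0,0,1]]]'; python3 -m crank '[[[0,3,0,0,1],[0,0,0,0,1]]]'; python3 -m crank '[[[0,2,0,0,1],[0,0,0,0,1]]]'; python3 -c "
from h import *
s=ctrl.get_state();print(J(s['position']))"
```

```text
time: 29.23
position: [0.4834, 0.0558, 0.0312]
tool_rot: [2.573, 1.8, 0.005]
ft_force: [1.2, -0.1, 0.4]
grip_width: 0.006
grip_force: 0.0
time: 29.4
position: [0.4858, 0.0547, 0.0312]
tool_rot: [2.574, 1.799, 0.005]
ft_force: [0.0, -0.6, 0.8]
grip_width: 0.005
grip_force: 0.0
time: 29.57
position: [0.4863, 0.0542, 0.0305]
tool_rot: [2.574, 1.801, 0.002]
ft_force: [-0.8, -1.2, -0.3]
grip_width: 0.007
grip_force: 0.0
[-0.02532735 -0.01279242  0.03045684]
```

```bash
python3 -m crank '[[[0,2,0,0,1],[0,1,0,0,1],[0,0,0,0,1]]]'; python3 -m crank '[[[0,-8,0,0,1],[0,-7,0,0,1],[-38,0,0,0,1],[-38,0,0,0,1],[0,25,0,0,1],[0,20,0,0,1],[0,0,0,0,1]]]'; python3 -c "
from h import *
s=ctrl.get_state();print(J(s['position']))"
```

```text
time: 29.82
position: [0.4866, 0.054, 0.03]
tool_rot: [-2.571, -1.799, 0.004]
ft_force: [-6.5, 1.3, 7.5]
grip_width: 0.007
grip_force: 4.1
time: 30.4
position: [0.4938, -0.0302, 0.0308]
tool_rot: [2.573, 1.796, 0.005]
ft_force: [0.2, 0.7, 0.7]
grip_width: 0.01
grip_force: 0.0
[ 0.01103838 -0.08934577  0.03079608]
```

```bash
python3 -m crank '[[[5,0,0,0,1],[5,0,0,0,1],[5,0,0,0,1],[2,0,0,0,1],[0,0,0,0,1]]]'; python3 -m crank '[[[2,0,0,0,1],[2,0,0,0,1],[0,0,0,0,1]]]';  python3 -m crank '[[[2,0,0,0,1],[0,0,0,0,1]]]'; python3 -c "
from h import *
s=ctrl.get_state();print(J(s['position']))"
```

```text
time: 30.82
position: [0.4961, -0.0112, 0.0297]
tool_rot: [-2.572, -1.803, 0.0]
ft_force: [0.5, -0.2, 0.6]
grip_width: 0.004
grip_force: 0.0
time: 31.07
position: [0.4966, -0.0106, 0.0298]
tool_rot: [2.575, 1.8, -0.005]
ft_force: [-3.3, -3.9, 3.9]
grip_width: 0.004
grip_force: 2.4
time: 31.23
position: [0.4966, -0.0106, 0.0297]
tool_rot: [2.575, 1.798, -0.008]
ft_force: [-5.9, -7.8, 5.5]
grip_width: 0.006
grip_force: 4.5
[ 0.00684606 -0.0699714   0.02973641]
```

Contact is at the same place as before (y = -70), so the block is snug. Retreat, check and hand in.

```bash
python3 -m crank '[[[-5,0,0,0,1],[-15,0,0,0,1],[-20,0,-20,0,1],[-20,-10,-30,0,1],[0,-10,-35,0,1],[0,-10,-35,0,1],[0,-10,-35,0,1],[0,0,-20,0,1],[-20,0,0,0,1],[-20,0,0,0,1]]]'; python3 -m crank '[[[-30,0,0,0,1],[-30,0,0,0,1],[0,0,0,0,1],[0,0,0,0,1]]]'; python3 -c "
from h import *
a=snap('top','t8.png');b=snap('side','s8.png')
x=load('top0.png')['pixels'].astype(int);d=np.abs(x-a['pixels'].astype(int)).sum(2)
for n,(u0,v0,u1,v1) in dict(big=(160,225,238,300),bottle=(372,185,418,235),batt=(288,165,352,220),pencil=(278,290,350,330)).items(): print(n,(d[v0:v1,u0:u1]>60).sum())
A=cv2.resize(a['pixels'][170:330,150:420,::-1],(540,320));B=cv2.resize(b['pixels'][180:320,250:350,::-1],(228,320))
cv2.imwrite('pics/v8.png',np.hstack([A,B]))"
```

```text
time: 32.07
position: [0.4274, -0.0873, 0.2064]
tool_rot: [2.571, 1.804, 0.007]
ft_force: [-1.4, -0.6, -0.7]
grip_width: 0.007
grip_force: 0.0
time: 32.4
position: [0.4053, -0.1454, 0.2048]
tool_rot: [-2.577, -1.794, -0.003]
ft_force: [0.9, 1.2, 0.6]
grip_width: -0.0
grip_force: 0.0
big 0
bottle 0
batt 0
pencil 0
```

View pics/v8.png

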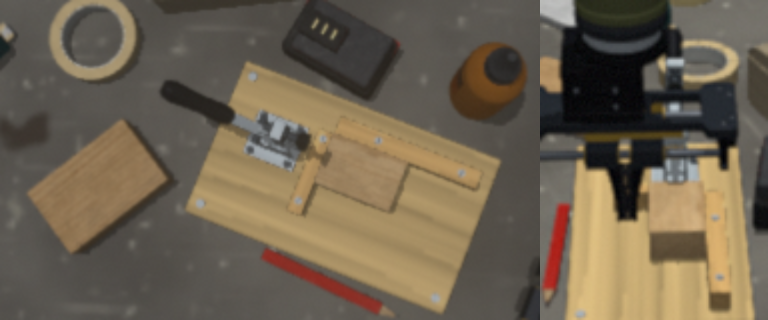

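The block at (362,172) is in the corner against both fences, and the clamp is fully open with its handle end at (168,90). The big block, bottle, battery and pencil show no change from the first picture, and the robot is clear.

```bash
python3 -c "
from bench import job
print(job.close_job())"
```

```text
the job is handed in; nothing more can be done
None
```

The block sits snug in the jig's corner; the clamp was locked down on it and swung back fully open, nothing else on the bench moved, and the job was handed in at about 32 s.

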